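# Hold sprung tweezers at the gauge's marked tip gap

## Robot

A 6-joint arm with a two-finger parallel gripper is mounted at the origin on the work surface; the furniture and walls round the work are solid. World frame = base frame: x ahead of the robot, y to its left, z up, the work surface at z = 0. Lengths are in m, angles in rad, forces in N, time in s.
With the tool pointing down it reaches from about 0.35 to 0.875 m from the base axis. Payload 4.2 kg.
Tool frame: the origin (TCP) lies where the fingers leave the gripper's body, on its centre line; the fingertips stand 70 mm ahead of it and the grasp point (between the pads) lies 51 mm ahead of it; z points along the fingers, y is the line along which they close (so a half turn about z gives the same grasp; the last joint's range is limited). The gripper opens to 87 mm and grips with 3 to 60 N. Pads are 19 mm wide; open, the fingers measure 117 mm over their backs; the gripper's body (75 mm by 190 mm) begins 51 mm behind the grasp point.
Start: joints at [-1.069, 0.385, 0.008, 0, -1.194, -0.259], TCP at [0.15, -0.607, 0.292] pointing down, gripper open.
Joint ranges: [-3.14, 3.14], [-1.21, 2.06], [-1.07, 1.41], [-3.16, 2.05], [-2.99, -0.16], [-3.1, 3.1]. Speed limits (rad/s): [2.79, 2.79, 3.14, 3.14, 3.14, 3.14].

## Interface

Orientations are given as a unit quaternion [w, x, y, z].
In Python, from workcell import bot gives the robot as it stands. Calls block until the motion is done:
- bot.reach(position, orientation): joint-space move of the TCP to a pose.
- bot.move_l(position, frame=None, max_speed=0.15): straight line of the TCP; frame=None keeps the orientation; max_speed is the mean speed in m/s.
- bot.set_joints(angles): joint-space move.
- bot.open() and bot.grab(squeeze=None): open the fingers fully, or close them until they stop; squeeze is the grip in N (None keeps the last).
- bot.dwell(seconds).
- bot.ik(position, orientation): joint angles nearest the present ones, or None.
- bot.sense(): the state.
- bot.snapshot(name): name is "scene" or "top"; returns a dict with "frame" (480x640x3 uint8, red, green, blue), "z_map" (480x640 float32, m along the optical axis (not along the pixel's ray), 0 where there is no reading), "fx", "fy", "cx", "cy" (pixels), "distortion" ([k1, k2, p1, p2, k3] as OpenCV has them; the pictures are not rectified), "R" (3x3) and "t" (3): a world point X has camera coordinates R X + t. Camera axes: x right, y down, z forward; pixel columns grow to the right and rows downward; lengths in m; the calibration is good to about 2 mm. A picture is of the moment at which its call begins.
A pose or a line that the arm cannot do raises bot.Unreachable and nothing moves.
- bot.job_done(): hands the job in; it is judged then, once.
The state is a dict: "t": time; "q": joint angles; "joint_velocities": joint speeds; "joint_efforts": joint torques, N m; "tool_pos": TCP position; "orientation": TCP orientation; "wrist_force": force on the tool from outside, world axes, zero at the start; "wrist_torque": the same for the moment, N m; "width": opening from 0.0 (shut) to 1.0 (fully open); "grip_force": force on a finger pad.
Only numpy, scipy, OpenCV 4.12 (cv2) and the standard library are available. Lean on these libraries where they do the work, as an engineer would, in place of code of your own. Each camera call takes 0.05 s, during which the arm holds its last target. There are 200 camera calls.

## Task

Lift the sprung tweezers off their rest, pass the tips under the arch of the tip-gap gauge, and squeeze so that each tip stands just above its own dark strip: the left tip over the left strip, the right tip over the right one, their gap matching the strips' spacing. Carry the tweezers in the gripper only, level and not resting on the gauge, and leave the gauge, its strips and the other things on the bench where they are. The program finishes while still holding the tweezers steady at that gap.

Things in the scene. Friction and masses are not known exactly. Their poses are not given: they have to be found in the camera images.
- tweezers_grip (a point): Middle of the grip band of the loose steel sprung tweezers (177 mm long, 14 mm high, about 64 g), midway between both arms, half-way up. Axes: x along them to the tips, y to the left arm, z up. They lie level on the rest. The heel ends 97 mm behind this point. Each arm's flat-sided grip band is 46 mm long, 14 mm high, dark ribs at this point; outside width at rest 38 mm.
- tip_l (a point): Centre of the end of the left tip (on the tweezers' +y side): 72 mm ahead of tweezers_grip, same height, 20 mm to the left at rest (tip centres 40 mm apart). The tip is 3 mm wide, 6 mm high; the arm behind it is 10 mm high. Squeezed evenly: outside width over the grip bands = 24 mm + 0.52 x (tip gap - 13 mm), tip gap between tip centres; the grip faces are parallel at a 13 mm gap.
- tip_r (a point): The same for the right tip (on the -y side).
- tweezers_arm_l (a joint): How far the left arm is squeezed in about its upright hinge (78 mm behind the grip point, 5 mm off the middle), rad: 0 at rest, 0.09 at the 13 mm gap, stop at 0.118. Each 0.01 rad moves that tip in by 1.5 mm. Its spring pushes out at the grip band with 1.5 N at rest, 6 N at the 13 mm gap: a gripper told a width holds that width against it.
- tweezers_arm_r (a joint): The same for the right arm.
- rest: Fixed dark steel rest. Origin on the bench under its front bar, x along the tweezers to their tips. The grip band's middle stands 45 mm behind the origin, 45 mm above the bench; under it lies only a bar 22 mm wide, 6 mm high. The heel lies in a notch (cheeks 48 mm high) 129 mm behind the origin; the front bar (72 mm wide, 40 mm high, end lugs 46 mm) carries the arms. Lift straight up.
- gauge: Fixed aluminium gauge: table 84 mm wide on legs and a foot plate, top 36 mm above the bench, from 25 mm before to 45 mm beyond the origin. Origin on the bench, x the way in through the arch (roughly away from the robot). Arch at x -12 to -2 mm: 40 mm clear between posts (too narrow for the tweezers at rest), lintel underside 62 mm, top 70 mm above the bench. Strips 22 mm beyond the origin.
- mark_r (a point): Centre of the top of the right strip, fixed: dark, 16 mm long along the gauge's x, 8 mm wide, top 38 mm above the bench, 7 mm right of the gauge's middle line. Axes as the gauge.
- mark_l (a point): Centre of the top of the left strip, same size and height, on a slider: 5 to 11 mm left of the gauge's middle line, set differently each time. The distance mark_l to mark_r is the wanted tip gap (12 to 18 mm between tip centres).
- gauge_slider (a joint): Setting of the left strip, m: 0 when 5 mm left of the gauge's middle line, growing to the left. Leave it as it is.
- screw_tin: bystander: low round clear tin, 62 mm across, 28 mm high; origin under its centre
- terminal_plug_0: bystander: small screw-terminal plug, 11x30x13 mm; origin under its centre
- aa_cell_0: bystander: battery cell lying down, 14x50x14 mm; origin under its centre
- connector_block: bystander: white nylon connector housing, 24x36x33 mm; origin under its centre
- spare_knob: bystander: cream control knob, 22 mm across, 18 mm high; origin under its centre
- trim_tool: bystander: small trimming screwdriver, 10x99x10 mm; origin under its centre
There are look-alikes about, which are no part of the job. What is shaped like the part that bears tweezers_grip but blue is not meant. What is shaped like the rest but red is not meant.

How it is judged:
By the outcome, as a careful person would: the job done as asked, in the order asked, and still so for the second after the job is handed in, while the arm keeps its last pose, push and grip.
It also fails if it takes over 38 s, if anything falls off the work surface, if the arm or the gripper's body presses on something with over 40 N, if the wrist force passes 120 N, or if a joint passes its speed limit or range.

## Working session

There is one attempt and no reset: what is moved stays moved. The work goes in short steps, each a Python script; the robot and the scene stay as the last script left them, time stands still between calls to the robot, and variables do not carry over. Pictures are saved under pics/ and viewed, at most 10 in all, crops included, and the job is handed in when it is done.

```bash
ls; mkdir -p pics; cat > h.py <<'E'
import numpy as np,cv2,pickle
def snap(bot,n,f):
    s=bot.snapshot(n); pickle.dump(s,open(f'pics/{f}.pkl','wb')); cv2.imwrite(f'pics/{f}.png',s['frame'][:,:,::-1]); return s
def load(f): return pickle.load(open(f'pics/{f}.pkl','rb'))
def ray(s,uv):
    K=np.array([[s['fx'],0,s['cx']],[0,s['fy'],s['cy']],[0,0,1]])
    p=cv2.undistortPoints(np.array(uv,float).reshape(-1,1,2),K,np.array(s['distortion'],float))[:,0]
    d=np.c_[p,np.ones(len(p))]@np.array(s['R']); o=-np.array(s['R']).T@np.array(s['t']); return o,d
def onz(s,uv,z):
    o,d=ray(s,uv); return o+d*((z-o[2])/d[:,2])[:,None]
def proj(s,X):
    K=np.array([[s['fx'],0,s['cx']],[0,s['fy'],s['cy']],[0,0,1]])
    return cv2.projectPoints(np.array(X,float).reshape(-1,1,3),cv2.Rodrigues(np.array(s['R']))[0],np.array(s['t'],float),K,np.array(s['distortion'],float))[0][:,0]
def cloud(s):
    v,u=np.mgrid[:480,:640]; z=s['z_map'].ravel()
    K=np.array([[s['fx'],0,s['cx']],[0,s['fy'],s['cy']],[0,0,1]])
    p=cv2.undistortPoints(np.c_[u.ravel(),v.ravel()].astype(float).reshape(-1,1,2),K,np.array(s['distortion'],float))[:,0]
    X=(np.c_[p,np.ones(len(p))]*z[:,None]-np.array(s['t']))@np.array(s['R']); X[z==0]=np.nan
    return X.reshape(480,640,3)
E
python3 - <<'E'
from workcell import bot
from h import *
for n in('scene','top'):
    s=snap(bot,n,n+'0'); print(n,s['fx'],s['distortion'],-np.array(s['R']).T@s['t'],np.round(s['R'],2).tolist())
print(bot.sense())
E
```

```text
pics
scene 577.0969669358288 [0.02988835 0.         0.         0.         0.        ] [-0.37548371 -0.97386828  0.94683167] [[0.73, -0.68, 0.01], [-0.4, -0.44, -0.8], [0.55, 0.59, -0.6]]
top 473.76372579852284 [-0.00624588  0.          0.          0.          0.        ] [ 0.32732552 -0.0892156   1.25387091] [[0.02, -1.0, 0.02], [-0.99, -0.03, -0.12], [0.12, -0.02, -0.99]]
{'t': 0.1, 'q': array([-1.06941796e+00,  3.85473091e-01,  6.78028822e-03, -4.34758160e-04,
       -1.19398993e+00, -2.58630974e-01]), 'joint_velocities': array([ 0.00102631, -0.00222083,  0.00252101,  0.00242221, -0.00031256,
        0.00174563]), 'joint_efforts': array([-3.25478604e-04, -3.91687953e+01,  1.87934482e+01,  4.23194423e+00,
        1.34244002e-02, -7.45159923e-05]), 'tool_pos': array([ 0.1501802 , -0.60628253,  0.29127982]), 'orientation': array([-1.62217081e-04, -1.20996269e-01,  9.92652493e-01,  9.50861687e-04]), 'wrist_force': array([0.08379641, 0.47914914, 0.1604621 ]), 'wrist_torque': array([-0.009045  , -0.01503612, -0.01107494]), 'grip_force': 0.0, 'width': 1.004085697116193}
```

View pics/top0.png

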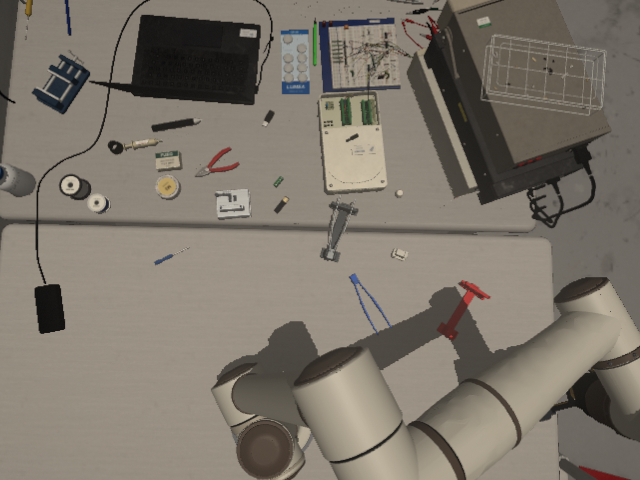

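View pics/scene0.png

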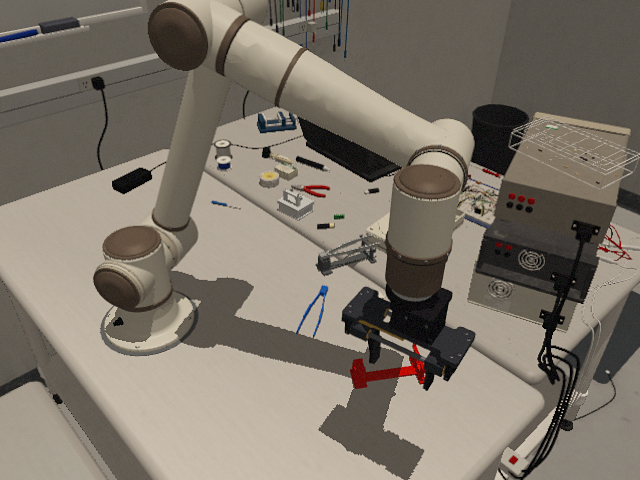

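Top view: the grey rest and tweezers are at about (338,230), the blue decoy tweezers at (370,300), the red decoy rest at (463,310), and the silver gauge with its arch at (233,203). I'm taking the grey steel pair on the dark rest as the target, because it isn't blue or red and it lies on the rest. I'll confirm that in an enlarged crop.

```bash
python3 - <<'E'
from h import *
a=load('top0')['frame'][:,:,::-1];b=load('scene0')['frame'][:,:,::-1]
r=lambda i,x,y,w,h:cv2.resize(i[y:y+h,x:x+w],(400,300),interpolation=cv2.INTER_CUBIC)
cv2.imwrite('pics/c1.png',np.vstack([np.hstack([r(a,290,193,100,75),r(a,203,182,60,45)]),np.hstack([r(b,310,215,100,75),r(b,265,180,60,45)])]))
for f in('top0','scene0'):
    X=cloud(load(f))
    for n,(x,y,w,h) in dict(tw=(290,193,100,75) if f[0]=='t' else (310,215,80,65),ga=(203,182,60,45) if f[0]=='t' else (265,180,60,45)).items():
        P=X[y:y+h,x:x+w].reshape(-1,3);P=P[(P[:,2]>.025)&(P[:,2]<.09)]
        if len(P): 
            xy=P[:,:2].astype(np.float32); print(f,n,len(P),cv2.minAreaRect(xy),np.percentile(P,[2,50,98],axis=0).round(3).tolist())
E
```

```text
top0 tw 332 ((0.4946012496948242, -0.1654474139213562), (0.07002421468496323, 0.16894379258155823), 82.9124755859375) [[0.414, -0.202, 0.035], [0.499, -0.149, 0.049], [0.569, -0.124, 0.055]]
top0 ga 889 ((0.5527896881103516, 0.12002189457416534), (0.07083765417337418, 0.08471716940402985), 6.174488544464111) [[0.517, 0.079, 0.03], [0.552, 0.119, 0.037], [0.587, 0.16, 0.073]]
scene0 tw 981 ((0.5497540831565857, -0.16437658667564392), (0.2842836081981659, 0.09242992848157883), 1.521529197692871) [[0.412, -0.197, 0.027], [0.546, -0.15, 0.042], [0.672, -0.121, 0.053]]
scene0 ga 526 ((0.5512394905090332, 0.17713919281959534), (0.21115730702877045, 0.07953339070081711), 89.27938842773438) [[0.514, 0.076, 0.026], [0.536, 0.113, 0.036], [0.586, 0.268, 0.071]]
```

View pics/c1.png

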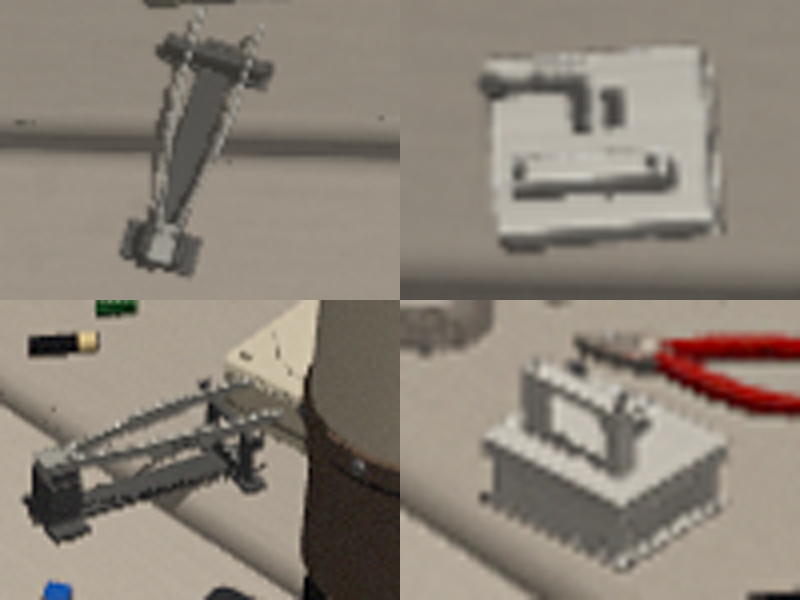

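The crop shows grey steel tweezers on the dark rest: heel at about top (331,254), front bar at about (344,208), tips pointing up and away from the robot. This matches the description, and the blue and red items are the decoys. The gauge's right strip is at about top (235,198) and the left strip, on its slider, at about (230,198). Next I'll rectify both at their heights and measure.

View pics/r.png

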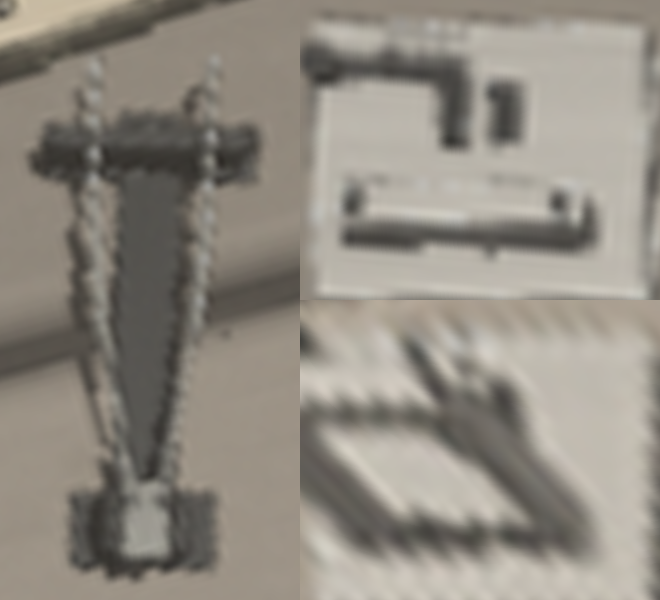

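The rectified views show the tweezers' midline at about -15.5° yaw with the grip point at about (0.504,-0.159). The strips are about 12.6 mm apart on a gauge turned 6.2°, and the arch blocks the scene camera's view of them. I'll go and grasp, stepping the squeeze up while reading the width.

```bash
cat >> h.py <<'E'
def q(yaw): return [0.,np.cos(yaw/2),np.sin(yaw/2),0.]   # tool down, tool x at yaw, tool y = -(left)
E
python3 - <<'E'
from workcell import bot
from h import *
def st(m):
    s=bot.sense(); print(m,round(s['t'],2),s['tool_pos'].round(4),'w',round(s['width']*87,2),'gf',round(s['grip_force'],2),'F',s['wrist_force'].round(2)); return s
yaw=np.radians(-15.5); g=np.array([.504,-.159])
for k in(0,np.pi,-np.pi):
    j=bot.ik([*g,.2],q(yaw+k)); print(k,None if j is None else np.round(j,2))
J=[(j[5],k) for k in (0,np.pi) if (j:=bot.ik([*g,.2],q(yaw+k))) is not None]
k=min(J,key=lambda a:abs(a[0]+.259))[1]; print('use',k)
bot.reach([*g,.2],q(yaw+k)); st('hover')
bot.move_l([*g,.096],max_speed=.1); st('down')
for f in(3,4,5,5.5):
    bot.grab(f); st(f)
snap(bot,'scene','s1'); snap(bot,'top','t1')
E
```

```text
0 [ 0.    0.31 -0.36  0.   -0.9   1.3 ]
3.141592653589793 [ 0.    0.31 -0.36  0.   -0.9  -1.84]
-3.141592653589793 [ 0.    0.31 -0.36  0.   -0.9  -1.84]
use 0
hover 2.17 [ 0.504  -0.1595  0.2001] w 86.94 gf 0.0 F [-0.37  0.04 -0.31]
down 3.37 [ 0.5045 -0.159   0.0966] w 87.06 gf 0.0 F [0.22 0.22 0.31]
3 4.3 [ 0.5041 -0.159   0.096 ] w 33.26 gf 2.99 F [ 1.13  0.43 -0.54]
4 4.52 [ 0.504 -0.159  0.096] w 29.52 gf 3.99 F [-0.14 -0.11 -0.3 ]
5 4.73 [ 0.504 -0.159  0.096] w 26.78 gf 5.0 F [-0.32 -0.21 -0.42]
5.5 4.95 [ 0.504 -0.159  0.096] w 25.97 gf 5.5 F [ 0.52 -0.16 -0.21]
```

```bash
python3 - <<'E'
from workcell import bot
from h import *
def st(m):
    s=bot.sense(); print(m,round(s['t'],2),s['tool_pos'].round(4),'w',round(s['width']*87,2),'gf',round(s['grip_force'],2),'F',s['wrist_force'].round(2)); return s
bot.move_l([.504,-.159,.19],max_speed=.08); st('up')
for f in(5.8,6.0,6.2):
    bot.grab(f); bot.dwell(.1); st(f); st(f)
a=snap(bot,'scene','s2')['frame'][:,:,::-1]; b=snap(bot,'top','t2')['frame'][:,:,::-1]
p=proj(load('s2'),[.504,-.159,.14])[0].astype(int); r=proj(load('t2'),[.504,-.159,.14])[0].astype(int); print(p,r)
z=lambda i,c:cv2.resize(i[c[1]-60:c[1]+60,c[0]-60:c[0]+60],(400,400),interpolation=cv2.INTER_CUBIC)
cv2.imwrite('pics/c2.png',np.hstack([z(a,p),z(b,r)]))
E
```

```text
up 6.38 [ 0.5037 -0.159   0.1894] w 25.76 gf 5.5 F [ 0.12  0.14 -0.65]
5.8 6.69 [ 0.504  -0.159   0.1897] w 25.02 gf 5.8 F [-0.5   0.34 -0.72]
5.8 6.69 [ 0.504  -0.159   0.1897] w 25.02 gf 5.8 F [-0.5   0.34 -0.72]
6.0 7.01 [ 0.504 -0.159  0.19 ] w 24.45 gf 6.0 F [ 0.03 -0.18 -0.1 ]
6.0 7.01 [ 0.504 -0.159  0.19 ] w 24.45 gf 6.0 F [ 0.03 -0.18 -0.1 ]
6.2 7.33 [ 0.504 -0.159  0.19 ] w 23.82 gf 6.2 F [-0.47  0.22 -0.23]
6.2 7.33 [ 0.504 -0.159  0.19 ] w 23.82 gf 6.2 F [-0.47  0.22 -0.23]
[353 216] [341 217]
```

View pics/c2.png

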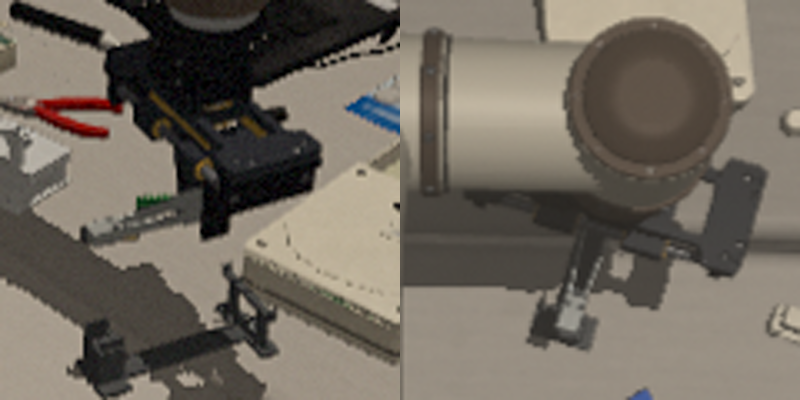

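The tweezers are lifted and held by the band, with the heel at about scene crop (90,235). Both cameras lose the tips behind the gripper. The width is 23.8 mm, which means a gap of about 12.6 mm. I'll turn the arm so the scene camera sees the tweezers side-on and check level and tip offset.

```bash
python3 - <<'E'
from workcell import bot
from h import *
yaw=np.radians(-45); bot.reach([.45,-.16,.2],q(yaw)); s=bot.sense(); print(s['t'],s['tool_pos'],s['width']*87)
c=snap(bot,'scene','s3'); d=np.array([np.cos(yaw),np.sin(yaw),0]); n=np.array([-d[1],d[0],0]); g=s['tool_pos']-[0,0,.051]
P=[g-.097*d,g,g+.072*d+.006*n,g+.072*d-.006*n]; p=proj(c,P); print(p.round(1).tolist())
x0,y0=(p[1]-[65,50]).astype(int)
I=cv2.resize(c['frame'][y0:y0+100,x0:x0+130,::-1],(780,600),interpolation=cv2.INTER_CUBIC)
for a in p: cv2.circle(I,tuple(((a-[x0,y0]+.5)*6).astype(int)),2,(0,0,255),-1)
cv2.imwrite('pics/c3.png',I); print(x0,y0)
E
```

```text
7.9833 [ 0.45055263 -0.16007522  0.200393  ] 23.945414715565875
[[299.0, 220.4], [338.7, 221.5], [368.3, 220.9], [368.4, 223.7]]
273 171
```

View pics/c3.png

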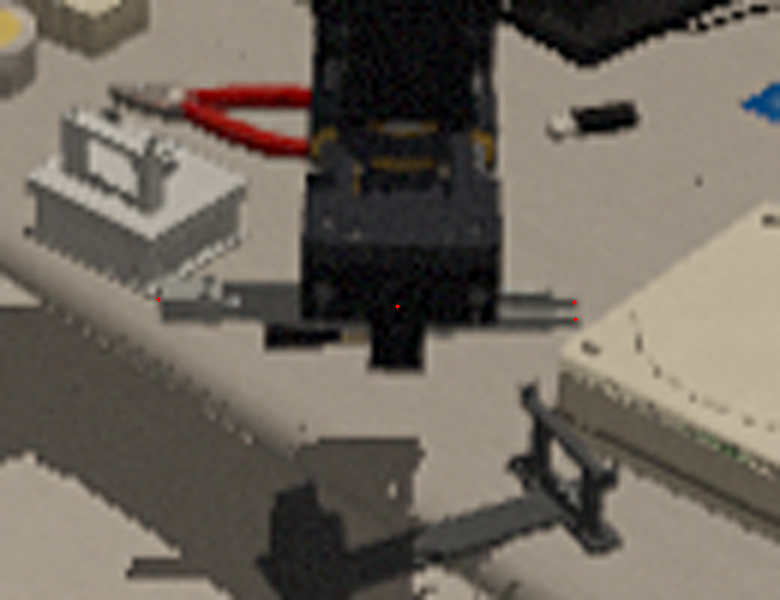

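The predicted tip points land on the seen tips at (575,302) and (575,320), so the hold is level and square with no noticeable slip. Matching the two strip profiles again gives a spacing of about 12.9 mm, i.e. a width of 23.9 mm, so the present squeeze is right. Now I'll insert through the arch.

```bash
python3 - <<'E'
from workcell import bot
from h import *
def st(m):
    s=bot.sense(); print(m,round(s['t'],2),s['tool_pos'].round(4),'w',round(s['width']*87,2),'gf',round(s['grip_force'],2),'F',s['wrist_force'].round(2)); return s
yaw=np.radians(6.17); R=np.array([[np.cos(yaw),-np.sin(yaw)],[np.sin(yaw),np.cos(yaw)]]); go=np.array([.5528,.12])-R@[.01,0]
P=lambda x,z:[*(go+R@[x,-.0002]),z]
bot.reach(P(-.125,.2),q(yaw)); st('pre')
bot.move_l(P(-.125,.0955),max_speed=.1); st('low')
bot.move_l(P(-.085,.0955),max_speed=.06); st('arch')
bot.move_l(P(-.050,.0955),max_speed=.04); bot.dwell(.3)
for _ in range(4): bot.dwell(.1); s=st('in')
c=snap(bot,'scene','s4'); t=snap(bot,'top','t4')
out=[]
for v in(c,t):
    p=proj(v,[P(-.050,.0445),[*(go+R@[.022,.0063]),.0445],[*(go+R@[.022,-.0067]),.0445]]); print(p.round(1).tolist())
    x0,y0=(p[1]-[33,33]).astype(int); out.append(cv2.resize(v['frame'][y0:y0+66,x0:x0+66,::-1],(400,400),interpolation=cv2.INTER_CUBIC))
cv2.imwrite('pics/c4.png',np.hstack(out))
E
```

```text
pre 9.07 [0.4188 0.105  0.1999] w 23.71 gf 6.2 F [-0.16 -0.25 -0.41]
low 10.27 [0.419  0.1054 0.096 ] w 24.26 gf 6.2 F [-0.3   0.27 -0.08]
arch 11.08 [0.458  0.1093 0.0953] w 24.07 gf 6.2 F [ 0.38 -0.34  0.31]
in 12.51 [0.4931 0.1134 0.0956] w 24.1 gf 6.2 F [ 0.9  -0.37 -1.21]
in 12.61 [0.4931 0.1134 0.0955] w 23.97 gf 6.2 F [ 0.11 -0.4  -0.9 ]
in 12.71 [0.4932 0.1134 0.0955] w 24.03 gf 6.2 F [ 0.21 -0.29 -0.78]
in 12.81 [0.4932 0.1134 0.0955] w 23.88 gf 6.2 F [ 0.86  0.49 -0.84]
[[281.6, 205.9], [297.0, 195.1], [300.3, 196.7]]
[[233.5, 224.8], [229.2, 197.5], [234.2, 197.1]]
```

View pics/c4.png

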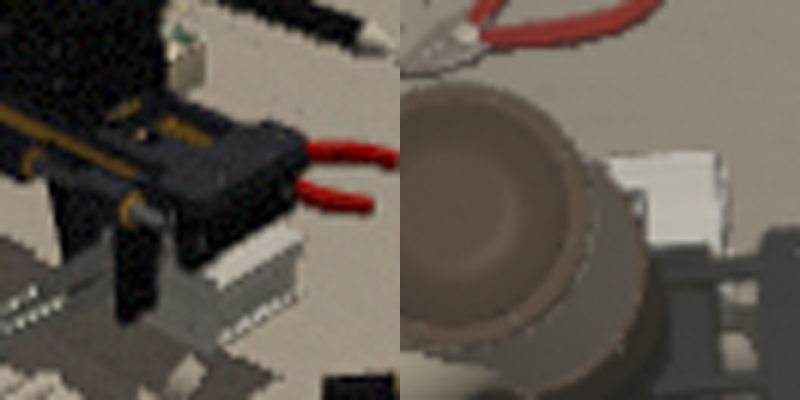

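The gripper hides the tips in both views: scene crop (250,250) and top crop (670,200) show only the undisturbed table corner. Wrist force is only the tweezers' weight, so nothing is touching. The width averages 24.0 mm, so the gap is about 13 mm. I'll cross-check the gauge position with the scene camera's clear view from s3.

```bash
python3 - <<'E'
from h import *
yaw=np.radians(6.17); R=np.array([[np.cos(yaw),-np.sin(yaw)],[np.sin(yaw),np.cos(yaw)]]); go=np.array([.5528,.12])-R@[.01,0]
for f in('top0','scene0','s3'):
    X=cloud(load(f)).reshape(-1,3); L=(X[:,:2]-go)@R*1e3
    near=(abs(L[:,0]-10)<60)&(abs(L[:,1])<60)
    t=near&(X[:,2]>.034)&(X[:,2]<.0395); l=near&(X[:,2]>.055)&(X[:,2]<.075)
    r=cv2.minAreaRect(L[t].astype(np.float32))
    print(f,t.sum(),'rect',np.round(r[0],1),np.round(r[1],1),round(r[2],1),'z',X[t,2].mean().round(4),'arch',l.sum(),L[l].min(0).round(1),L[l].max(0).round(1),X[l,2].max().round(4))
E
```

```text
top0 520 rect [ 9.7 -0.4] [83.8 70.3] 90.0 z 0.0365 arch 107 [-13.1 -30.1] [-1.7 29.9] 0.0743
scene0 218 rect [ 6.7 -1.7] [84.7 74.7] 89.6 z 0.0363 arch 90 [-17.5 -33.1] [ 0. 33.] 0.0737
s3 235 rect [ 5.2 -1.2] [75.3 87.5] 2.0 z 0.0362 arch 87 [-18.9 -32.8] [-1.4 31.5] 0.075
```

The cameras agree to about 1 mm. I'll nudge to the mean of the estimates (1 mm back, 0.4 mm right) and hand in.

```bash
python3 - <<'E'
from workcell import bot
from h import *
yaw=np.radians(6.17); R=np.array([[np.cos(yaw),-np.sin(yaw)],[np.sin(yaw),np.cos(yaw)]]); go=np.array([.5528,.12])-R@[.01,0]
bot.move_l([*(go+R@[-.051,-.0006]),.0953],max_speed=.01); bot.dwell(.5)
w=[]
for _ in range(8): bot.dwell(.05); s=bot.sense(); w.append(s['width']*87)
print(s['t'],s['tool_pos'],np.mean(w),s['grip_force'],s['wrist_force'].round(2))
print(bot.job_done())
E
```

```text
14.0667 [0.49222975 0.11282898 0.09530431] 23.992410599288863 6.19992749998346 [ 0.91 -0.12 -0.55]
the job is handed in; nothing more can be done
None
```

I handed the job in at 14 s with the tweezers held level through the arch and nothing touching; the gap is about 13.0 mm against a strip spacing of about 12.9 mm, but the gripper hid the tips in both cameras, so their place over the strips is calculated, not seen.

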